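# Make up the hub stack on its spindle

### The job

Make up the hub on the upright spindle of the round grey stand: first the flange (the disc with four bolt holes), then the ball bearing, then the dark distance ring, and last the hexagon nut, each threaded over the spindle and lying flat on the one below. Let go of everything, and leave the round bar stub, the drilled steel block and the tape measure where they are.

Things in the scene. Friction and masses are not known exactly. Their poses are not given: they have to be found in the camera images.
- stand: Assembly stand, screwed down (does not move). Round grey base 84 mm in diameter, 12 mm high, with an upright steel spindle on its centre: 13 mm in diameter up to 34 mm above the table, tapering to 9 mm at 37 mm, 9 mm up to 53 mm, then a conical nose to 3 mm at its top, 58 mm above the table. Origin: centre of the base's underside, on the table; z is the spindle's axis, up.
- flange: Loose flat steel disc, 58 mm outside diameter, 10 mm thick, with a 22 mm bore and four small dark bolt holes (marks only) round it; about 0.16 kg. Lies flat. Origin: centre of its underside; z up, along the bore. When fitted its underside is 12 mm above the stand's origin.
- bearing: Loose steel ball bearing, 52 mm outside diameter, 15 mm thick; bore at least 20 mm; about 0.13 kg. Lies flat. Origin: centre of its underside; z up, along the bore. When fitted its underside is 22 mm above the stand's origin.
- collar: Loose distance ring of dark steel, the smallest of the three round parts: 42 mm outside diameter, 10 mm thick, 17 mm bore; about 0.08 kg. Lies flat. Origin: centre of its underside; z up, along the bore. When fitted its underside is 37 mm above the stand's origin.
- nut: Loose hexagon steel nut, 30 mm across flats, 35 mm across corners, 16 mm high, about 0.064 kg. Not screwed: it slips over the spindle (free bore at least 13 mm). Lies flat. Origin: centre of its underside; z up, along the bore; x is square to a flat (flats every 60 degrees from x). When fitted its underside is 47 mm above the stand's origin and it covers the spindle's nose.
- stub: Bystander: upright solid round steel bar stub, 38 mm in diameter, 55 mm high. Origin: centre of its underside. Stays where it is.
- jig: Bystander: steel block with two drilled holes, 50 (x) by 90 (y) by 28 (z) mm. Origin: centre of its underside. Stays where it is.
- tape: Bystander: black tape measure, 62 (x) by 75 (y) by 35 (z) mm. Origin: centre of its underside. Stays where it is.
Mind the look-alikes: they are no part of the job. Several things look just like the nut: the one meant starts farthest to the robot's right. Of the things that look like the bearing, the larger one is meant.

How it is judged:
By the outcome, as a careful person would: the job done as asked, in the order asked, and still so for the second after the job is handed in, with the robot touching nothing.
It also fails if it takes over 112 s, if anything falls off the work surface, if the arm or the gripper's body presses on something with over 40 N, if the wrist force passes 120 N, or if a joint passes its speed limit or range.

### The arm

A 7-joint arm with a two-finger parallel gripper is mounted at the origin on a cart in front of the work surface, level with it; the furniture and walls round the work are solid. World frame = base frame: x ahead of the robot, y to its left, z up, the work surface at z = 0. Lengths are in m, angles in rad, forces in N, time in s.
With the tool pointing down it reaches from about 0.35 to 0.9 m from the base axis. Payload 19.9 kg.
Tool frame: the origin (TCP) lies at the very end of the fingers, on their centre line; the grasp point (between the pads) lies hold_point_z behind it (hold_point_z is the distance from the TCP to the grasp point, in m); z points along the fingers, y is the direction in which the jaws open and shut (so a half turn about z gives the same grasp; the last joint's range is limited). The gripper opens to 94 mm and grips with 3 to 60 N. Pads are 16 mm wide; open, the fingers measure 119 mm over their backs; the gripper's body (75 mm by 177 mm) begins 78 mm behind the grasp point.
Start: joints at [1.081, 0.417, -0.01, 1.614, 0.005, 1.111, -0.053], TCP at [0.271, -0.563, 0.205] pointing down, gripper open.
Joint ranges: [-2.81, 2.81], [-0.39, 2.02], [-1.27, 1.25], [0.06, 2.57], [-1.19, 4.33], [0.19, 2], [-2.82, 2.82]. Speed limits (rad/s): [1.89, 1.89, 2.39, 2.39, 3.01, 3.01, 3.01].

### API

Orientations are given as a 3x3 rotation matrix whose columns are the frame's x, y, z axes.
In Python, from workcell import * gives the robot as it stands. The module is installed in compiled form; this text tells all that it offers.
- The arm moves only by the shell command python3 -m pendant 'ROWS' [OPENING] [FORCE]. ROWS is a JSON object of lists of equal length, an entry for each row: "dp": the shift along the tool's x, y, z in mm, a list of three; "rot": the turn, a rotation vector about the tool's x, y, z in degrees, a list of three. In form: {"dp": [[tx, ty, tz], ...], "rot": [[rx, ry, rz], ...]}. A call has 1 to 10 rows; each row shifts and turns the pose as measured when the row begins, along the tool's axes as they then stand; what a row does not reach is not made up. A row lasts 1/8 s, in which the tool goes at most 62.5 mm and 10.7 degrees, less where a joint would pass 70% of its speed; a pose out of reach is approached as far as the arm can. A call with a gripper value outside its range is refused whole. OPENING is the opening in per cent of the stroke, from 0 (shut) to 100 (fully open), set as the call begins (- or left out, the last holds). The fingers move at their own pace and stop on an object; FORCE is the grip in N (left out, the last holds). Time passes only in rows, so rows that do not move let the fingers close. It gives the time, the measured TCP pose, the force and the opening at its end, in the units of the state.
- state(): the state, without advancing time (a new reading comes with each control period).
- get_image(name): name is "scene" or "side" or "wrist"; returns a dict with "img" (384x512x3 uint8, red, green, blue), "camera_matrix" (3x3 intrinsics, pixels), "pose" (4x4, takes a point from camera to world coordinates). Camera axes: x right, y down, z forward; pixel columns grow to the right and rows downward; lengths in m; the calibration is good to about 2 mm. A picture is of the moment at which its call begins. There is no depth.
- sign_off(): hands the job in, once; it reports no verdict.
The state is a dict: "time": time; "joints": joint angles; "joint_velocities": joint speeds; "joint_torque": joint torques, N m; "eef_pos": TCP position; "eef_rot": TCP orientation; "force": force on the tool from outside, world axes, zero at the start; "moment": the same for the moment, N m; "width": opening from 0.0 (shut) to 1.0 (fully open).
Only numpy, scipy, OpenCV 4.12 (cv2) and the standard library are available. Lean on these libraries where they do the work, as an engineer would, in place of code of your own. Each camera call takes 0.05 s, during which the arm holds its last target. There are 200 camera calls.

## Working session

There is one attempt and no reset: what is moved stays moved. The work goes in short steps, Python scripts to look and compute and a shell command to move; the robot and the scene stay as the last step left them, time stands still between calls to the robot, and variables do not carry over. Pictures are saved under pics/ and viewed, about 12 in all and at most 16, crops included, and the job is handed in when it is done.

```bash
mkdir -p pics
cat > h.py <<'E'
from workcell import *
import numpy as np, cv2
def shot(n,f):
    d=get_image(n); cv2.imwrite(f'pics/{f}.png',d['img'][:,:,::-1]); np.savez(f'pics/{f}.npz',**d); return d
def load(f): return dict(np.load(f'pics/{f}.npz'))
def ray(d,u,v,z):
    K,P=np.array(d['camera_matrix']),np.array(d['pose'])
    r=P[:3,:3]@np.linalg.inv(K)@[u,v,1]; o=P[:3,3]; return o+r*(z-o[2])/r[2]
def proj(d,p):
    K,P=np.array(d['camera_matrix']),np.array(d['pose'])
    q=K@(P[:3,:3].T@(np.array(p)-P[:3,3])); return q[:2]/q[2]
E
python3 - <<'E'
from h import *
np.set_printoptions(precision=3,suppress=True)
ims=[shot(n,n+'0') for n in('scene','side','wrist')]
for d in ims: print(d['pose'],d['camera_matrix'][0])
a=np.hstack([i['img'] for i in ims[:2]]);
s=state();print(s['time'],s['eef_pos'],s['eef_rot'],s['width'],s['force'])
import workcell;print(globals().get('hold_point_z'))
E
```

```text
[[-0.503 -0.448  0.74  -0.165]
 [-0.865  0.262 -0.429  0.535]
 [-0.002 -0.855 -0.519  0.535]
 [ 0.     0.     0.     1.   ]] [402.98    0.    253.682]
[[ 0.994 -0.038  0.104  0.413]
 [-0.11  -0.472  0.875 -0.948]
 [ 0.016 -0.881 -0.473  0.608]
 [ 0.     0.     0.     1.   ]] [453.371   0.    258.984]
[[ 0.433 -0.875 -0.214  0.333]
 [-0.901 -0.421 -0.102 -0.534]
 [-0.001  0.237 -0.971  0.384]
 [ 0.     0.     0.     1.   ]] [287.175   0.    256.899]
0.15 [ 0.271 -0.563  0.205] [[ 0.901  0.434 -0.   ]
 [ 0.434 -0.901  0.001]
 [-0.    -0.001 -1.   ]] 1.0030228765953833 [ 0.32   0.852 -0.162]
0.0188
```

View pics/scene0.png

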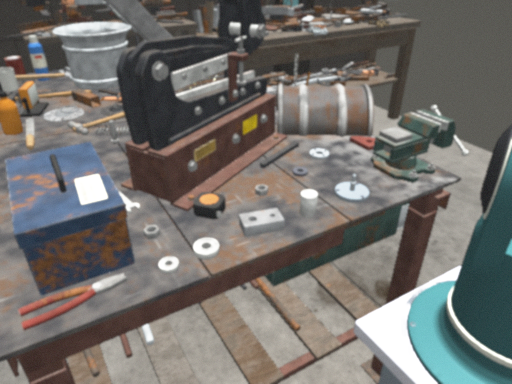

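View pics/side0.png

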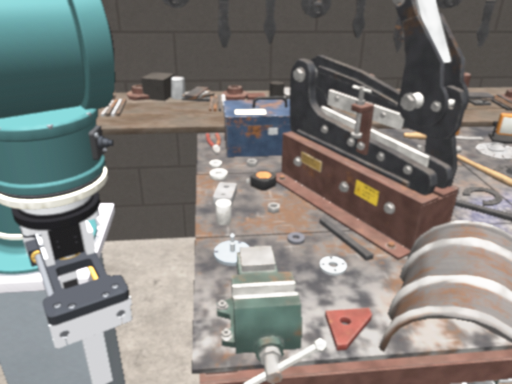

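The scene view shows the stand at (352,190), flange (319,153), dark ring (300,170), nuts at (261,189) and (152,231), and bearing-like rings at (206,247) and (168,264). The nut meant is the right one. Next, an enlarged view.

Run:
```python
from h import *
a=load('scene0');b=load('side0')
A=cv2.resize(a['img'][130:280,130:390],None,fx=3,fy=2.0*1.5,interpolation=cv2.INTER_CUBIC)[:,:780]
B=cv2.resize(b['img'][125:285,190:360],None,fx=3,fy=3,interpolation=cv2.INTER_CUBIC)
cv2.imwrite('pics/cA.png',A[:,:,::-1]);cv2.imwrite('pics/cB.png',B[:,:,::-1])
for n,u,v,z in[('stand',352,190,.012),('flange',319,153,.01),('collar',300,170,.01),('nutR',261,189,.016),('nutL',152,231,.016),('brgA',206,247,.015),('brgB',168,264,.015)]:
    p=ray(a,u,v,z);print(n,p.round(3),proj(b,p).round(0))
```

```text
stand [ 0.455 -0.107  0.012] [232. 251.]
flange [ 0.666 -0.169  0.01 ] [330. 263.]
collar [ 0.608 -0.059  0.01 ] [295. 236.]
nutR [0.568 0.089 0.016] [270. 204.]
nutL [0.537 0.378 0.016] [249. 160.]
brgA [0.432 0.301 0.015] [217. 172.]
brgB [0.422 0.384 0.015] [213. 161.]
```

View pics/cA.png

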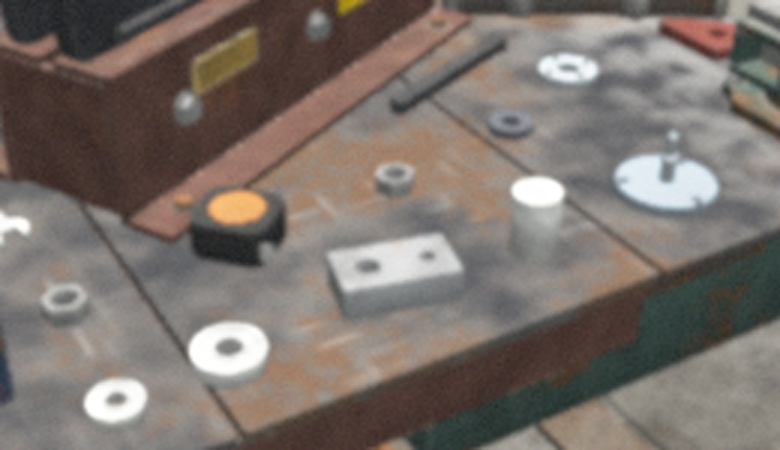

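View pics/cB.png

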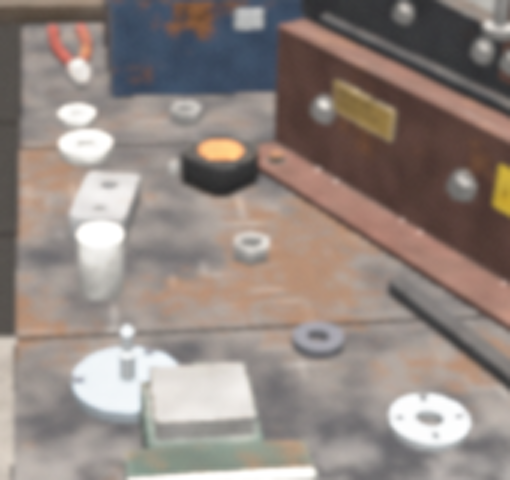

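```bash
cat >> h.py <<'E'
def tri(views):
    A=np.zeros((3,3));b=np.zeros(3)
    for d,u,v in views:
        P=np.array(d['pose']);r=P[:3,:3]@np.linalg.inv(d['camera_matrix'])@[u,v,1];r/=np.linalg.norm(r)
        M=np.eye(3)-np.outer(r,r);A+=M;b+=M@P[:3,3]
    return np.linalg.solve(A,b)
E
python3 - <<'E'
from h import *
a=load('scene0');b=load('side0')
for n,p,q in[('spindle tip',(673,133),(127,327)),('flange top',(568,68),(429,417)),('collar top',(510,121),(319,336)),('nutR top',(396,174),(252,242)),('bearingA top',(229,346),(86,144)),('bearB',(117,398),(77,113)),('stub top',(538,193),(100,233)),('tape top',(238,208),(220,151)),('jig corner',(328,258),(None,0))]:
    if q[0] is None: continue
    print(n,tri([(a,130+p[0]/3,130+p[1]/3),(b,190+q[0]/3,125+q[1]/3)]).round(4))
print('press top',tri([(a,150,45),(b,300,65)]).round(3))
print('press box top near corner',tri([(a,275,95),(b,452,185)]).round(3))
print('press base edge',[ray(a,130+x/3,130+y/3,0).round(3) for x,y in((180,235),(470,20),(395,105),(505,42))])
print('vise top',tri([(a,400,131),(b,257,255)]).round(3),'vise base',ray(a,385,172,0).round(3),ray(a,410,178,0).round(3))
E
```

```text
spindle tip [ 0.4556 -0.1081  0.0564]
flange top [ 0.6702 -0.1736  0.0088]
collar top [ 0.6104 -0.0605  0.008 ]
nutR top [0.576  0.0823 0.0137]
bearingA top [0.438  0.297  0.0133]
bearB [0.4307 0.3798 0.0102]
stub top [0.4414 0.0391 0.0534]
tape top [0.5656 0.2304 0.0325]
press top [0.67  0.288 0.349]
press box top near corner [ 0.905 -0.151  0.151]
press base edge [array([0.6  , 0.267, 0.   ]), array([ 0.831, -0.167,  0.   ]), array([0.702, 0.006, 0.   ]), array([ 0.765, -0.167,  0.   ])]
vise top [ 0.489 -0.283  0.122] vise base [ 0.495 -0.266  0.   ] [ 0.437 -0.298  0.   ]
```

```bash
python3 -m pendant '{"dp":[[0,0,-10],[0,0,-10],[0,0,-10],[0,0,-10],[0,0,-10],[0,0,-10],[0,0,0]],"rot":[[0,0,-10],[0,0,-10],[0,0,-10],[0,0,-10],[0,0,-10],[0,0,-10],[0,0,-4]]}' 85 20
```

```text
time: 1.02
eef_pos: [0.2706, -0.5619, 0.2649]
eef_rot: [[-0.032, 0.999, -0.003], [0.999, 0.032, 0.004], [0.004, -0.002, -1.0]]
force: [-0.5, 0.2, -0.4]
width: 0.849
```

```bash
python3 -m pendant '{"dp":[[37,40,0],[37,40,0],[37,40,0],[37,40,0],[37,40,0],[37,40,0],[37,40,0],[37,40,0],[37,40,0],[37,40,0]],"rot":[[0,0,0.2],[0,0,0.2],[0,0,0.2],[0,0,0.2],[0,0,0.2],[0,0,0.2],[0,0,0.2],[0,0,0.2],[0,0,0.2],[0,0,0]]}'
```

```text
time: 2.28
eef_pos: [0.6728, -0.1788, 0.263]
eef_rot: [[0.01, 1.0, -0.006], [1.0, -0.01, 0.004], [0.004, -0.006, -1.0]]
force: [-0.1, -0.3, 1.1]
width: 0.852
```

```bash
python3 -c "
from h import *
shot('wrist','w1')"
python3 -m pendant '{"dp":[[0,0,40],[0,0,40],[0,0,40],[0,0,30],[0,0,10],[0,0,0]],"rot":[[0,0,0],[0,0,0],[0,0,0],[0,0,0],[0,0,0],[0,0,0]]}'
python3 -c "
from h import *
shot('wrist','w2')
a=load('w1')['img'];b=load('w2')['img'];cv2.imwrite('pics/w12.png',cv2.resize(np.hstack([a,b]),(800,300))[:,:,::-1])"
```

```text
time: 3.08
eef_pos: [0.6767, -0.1668, 0.0965]
eef_rot: [[-0.001, 1.0, -0.006], [1.0, 0.002, 0.01], [0.01, -0.006, -1.0]]
force: [0.4, -0.3, 0.4]
width: 0.851
```

View pics/w12.png

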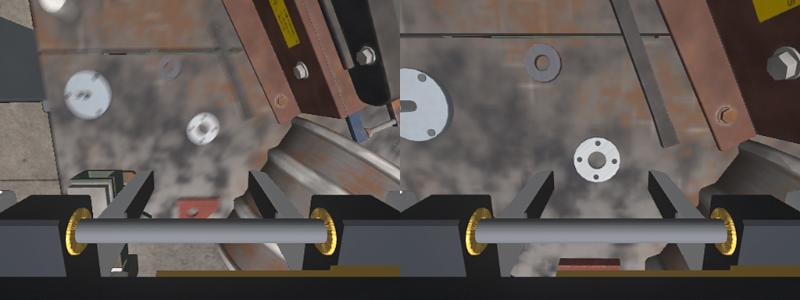

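The two wrist views show the flange at about (252,204) px in the second (first is motion-blurred), plus the ring at (184,79) and the stand at left.

```bash
cat >> h.py <<'E'
def disc(d,guess,top,r,lo=None,dark=False):
    """contour nearest the projected guess whose ray-cast size matches radius r; returns centre at height top"""
    g=cv2.GaussianBlur(cv2.cvtColor(d['img'],cv2.COLOR_RGB2GRAY),(3,3),0); u0=proj(d,[*guess[:2],top]); best=None
    for t in ([lo] if lo else range(50,240,6)):
        m=((g<t) if dark else (g>t)).astype(np.uint8)
        for c in cv2.findContours(m,cv2.RETR_LIST,cv2.CHAIN_APPROX_NONE)[0]:
            if len(c)<20: continue
            W=np.array([ray(d,u+0.,v+0.,top)[:2] for u,v in c[:,0]]) if np.linalg.norm(c[:,0].mean(0)-u0)<60 else None
            if W is None: continue
            (x,y),R=cv2.minEnclosingCircle(W.astype(np.float32)); 
            rr=np.linalg.norm(W-[x,y],axis=1)
            s=abs(R-r)+rr.std()
            if best is None or s<best[0]: best=(s,np.array([x,y]),R,rr.std(),t)
    return best
E
python3 - <<'E'
from h import *
d=load('w2')
print('flange',disc(d,(.67,-.174),.010,.029))
print('bore',disc(d,(.67,-.174),.010,.011,dark=True))
print('collar',disc(d,(.61,-.06),.010,.021,dark=True))
print('cbore',disc(d,(.61,-.06),.010,.0085))
s=state();print(s['eef_pos'],s['time'])
E
```

```text
flange (np.float64(0.0004056745042562901), array([ 0.6709066 , -0.17414188]), 0.02895204722881317, np.float64(0.00035772173306946003), 134)
bore (np.float64(0.0003414732123598508), array([ 0.67109048, -0.17395049]), 0.01093909703195095, np.float64(0.00028057024431080206), 140)
collar (np.float64(0.004230109628455904), array([ 0.61841786, -0.06587217]), 0.01909066177904606, np.float64(0.002320771407501961), 92)
cbore (np.float64(0.0017595727504366662), array([ 0.60749161, -0.0599322 ]), 0.008638249710202217, np.float64(0.0016213230402344497), 74)
[ 0.67692609 -0.16685893  0.09706764] 3.125
```

```bash
python3 -m pendant '{"dp":[[-7,-6,20],[0,0,30],[0,0,25],[0,0,10],[0,0,3],[0,0,0]],"rot":[[0,0,0],[0,0,0],[0,0,0],[0,0,0],[0,0,0],[0,0,0]]}'
```

```text
time: 3.88
eef_pos: [0.6713, -0.1765, 0.009]
eef_rot: [[0.0, 1.0, 0.0], [1.0, -0.0, 0.007], [0.007, 0.0, -1.0]]
force: [-0.2, -0.2, 0.1]
width: 0.849
```

```bash
python3 -m pendant '{"dp":[[2,0,4],[0,0,2],[0,0,0]],"rot":[[0,0,0],[0,0,0],[0,0,0]]}'
python3 -m pendant '{"dp":[[0,0,0],[0,0,0],[0,0,0],[0,0,0],[0,0,0],[0,0,0]],"rot":[[0,0,0],[0,0,0],[0,0,0],[0,0,0],[0,0,0],[0,0,0]]}' 50 30
```

```text
time: 4.25
eef_pos: [0.6722, -0.1744, 0.0042]
eef_rot: [[0.0, 1.0, 0.002], [1.0, -0.0, 0.006], [0.006, 0.002, -1.0]]
force: [0.3, -0.2, -0.2]
width: 0.849
time: 5.0
eef_pos: [0.6723, -0.1745, 0.0046]
eef_rot: [[0.0, 1.0, 0.003], [1.0, -0.0, 0.006], [0.006, 0.003, -1.0]]
force: [0.8, 1.5, -0.9]
width: 0.606
```

```bash
python3 -m pendant '{"dp":[[0,0,-20],[0,0,-40],[0,0,-30],[10,-30,0],[20,-50,0],[20,-50,0],[10,-10,0],[0,0,0],[0,0,0]],"rot":[[0,0,0],[0,0,0],[0,0,0],[0,0,0],[0,0,0],[0,0,0],[0,0,0],[0,0,0],[0,0,0]]}'
python3 -c "
from h import *
shot('wrist','w3')
d=load('w3')
print(disc(d,(.4556,-.108),.012,.042))
print(state()['eef_pos'],state()['width'])"
```

```text
time: 6.12
eef_pos: [0.5312, -0.1142, 0.1066]
eef_rot: [[0.0, 1.0, 0.011], [1.0, -0.0, 0.003], [0.003, 0.011, -1.0]]
force: [0.4, 0.3, -2.0]
width: 0.606
(np.float64(0.003713525389301721), array([ 0.45623755, -0.10803268]), 0.04114232957363129, np.float64(0.002855854962933005), 146)
[ 0.5312622  -0.1141641   0.10647253] 0.6086106203011605
```

View pics/w3.png

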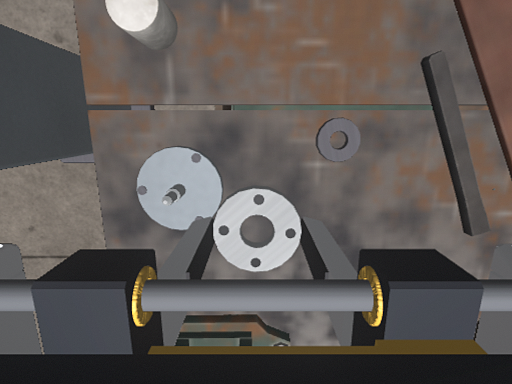

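The flange sits level in the jaws at (257,230), spindle tip at (167,202), base disc about (180,188).

Run:
```python
from h import *
d=load('w3')
print('tip',ray(d,167,202,.057))
print('fl',disc(d,(.5312,-.114),.1125,.029)[:4],'bore',disc(d,(.5312,-.114),.1125,.011,dark=True)[:4])
print('collar',disc(d,(.61,-.06),.010,.021,dark=True),disc(d,(.61,-.06),.010,.0085)[:4])
g=cv2.cvtColor(d['img'],cv2.COLOR_RGB2GRAY); m=(g>140).astype(np.uint8)
c=max([c for c in cv2.findContours(m[130:240,120:210].copy(),cv2.RETR_EXTERNAL,cv2.CHAIN_APPROX_NONE)[0]],key=len)
W=np.array([ray(d,u+120,v+130,.012)[:2] for u,v in c[:,0]]);W=W[W[:,0]<.47]
A=np.c_[2*W,np.ones(len(W))];s=np.linalg.lstsq(A,(W**2).sum(1),rcond=None)[0];print('fit',s[:2],np.sqrt(s[2]+s[0]**2+s[1]**2))
```

```text
tip [ 0.45755336 -0.10867209  0.057     ]
fl (np.float64(0.0007552866735647804), array([ 0.53094137, -0.11324967]), 0.028484832495450974, np.float64(0.00024011916901575244)) bore (np.float64(0.0002469966131765656), array([ 0.53073621, -0.11326828]), 0.011042583733797073, np.float64(0.00020441287937949162))
collar (np.float64(0.0019294761605342672), array([ 0.6044265 , -0.05963629]), 0.02112911082804203, np.float64(0.0018003653324922381), 98) (np.float64(0.0016970491700278114), array([ 0.61131454, -0.06124758]), 0.008689968846738338, np.float64(0.0015070803232894736))
fit [ 0.45596027 -0.10767767] 0.039590117538500065
```

```bash
python3 -m pendant '{"dp":[[2,-30,0],[3,-30,0],[0,-14,0],[0,0,0],[0,0,0]],"rot":[[0.6,0,0],[0,0,0],[0,0,0],[0,0,0],[0,0,0]]}'
python3 -c "
from h import *
shot('wrist','w4');shot('side','s4')
d=load('w4');s=state();p=s['eef_pos']; print(p)
print('bore',disc(d,p,p[2]+.006,.011,dark=True)[:4])
a=d['img'][100:292,130:386];b=load('s4')['img'][190:286,190:318]
cv2.imwrite('pics/c4.png',np.hstack([cv2.resize(a,(400,300)),cv2.resize(b,(400,300))])[:,:,::-1])"
```

```text
time: 6.8
eef_pos: [0.46, -0.1103, 0.1061]
eef_rot: [[0.002, 1.0, 0.002], [1.0, -0.002, 0.005], [0.005, 0.002, -1.0]]
force: [-0.8, 0.2, -1.5]
width: 0.606
[ 0.45970995 -0.1101971   0.10596054]
bore (np.float64(0.0011759883567460908), array([ 0.45962325, -0.10949805]), 0.011817569844424725, np.float64(0.0003584185123213656))
```

View pics/c4.png

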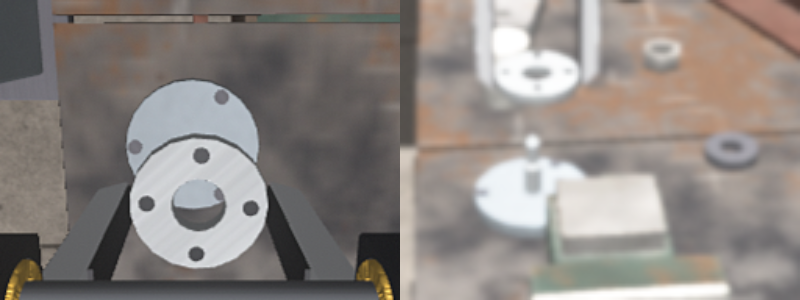

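Flange hangs just above and clear of the spindle; small shift, then down.

```bash
python3 -m pendant '{"dp":[[1.5,-3,0],[0,0,10],[0,0,15],[0,0,10],[0,0,0]],"rot":[[0,0,0],[0,0,0],[0,0,0],[0,0,0],[0,0,0]]}'
python3 -c "
from h import *
shot('wrist','w5');d=load('w5');p=state()['eef_pos']
print('bore',disc(d,p,p[2]+.006,.011,dark=True)[:4],p)
cv2.imwrite('pics/c5.png',cv2.resize(d['img'][120:300,150:360],(630,540))[:,:,::-1])"
```

```text
time: 7.52
eef_pos: [0.4568, -0.108, 0.0676]
eef_rot: [[0.001, 1.0, 0.0], [1.0, -0.001, 0.006], [0.006, 0.0, -1.0]]
force: [0.0, 0.5, -1.6]
width: 0.608
bore (np.float64(0.0010430834879938953), array([ 0.45647529, -0.10697708]), 0.011791764758527279, np.float64(0.0002513187294666157)) [ 0.45700283 -0.10809402  0.06797175]
```

View pics/c5.png

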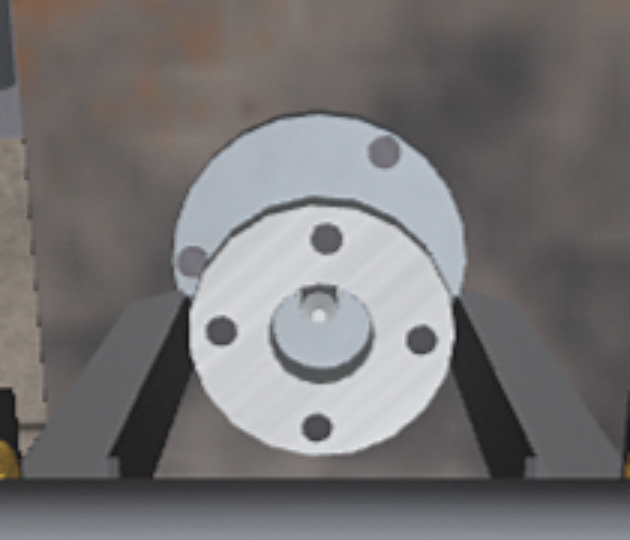

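Spindle tip visible inside the bore at px (256,225).

```bash
python3 -c "
from h import *
d=load('w5');print('tip',ray(d,256,225,.058))"
python3 -m pendant '{"dp":[[-0.5,0,15],[0,0,15],[0,0,10],[0,0,3],[0,0,0]],"rot":[[0,0.3,0],[0,0,0],[0,0,0],[0,0,0],[0,0,0]]}'
```

```text
tip [ 0.45596267 -0.108426    0.058     ]
time: 8.2
eef_pos: [0.4572, -0.1082, 0.0219]
eef_rot: [[0.001, 1.0, 0.001], [1.0, -0.001, 0.011], [0.011, 0.001, -1.0]]
force: [0.1, -0.3, -2.3]
width: 0.604
```

```bash
python3 -m pendant '{"dp":[[-1,-1,2],[0,0,2],[0,0,1],[0,0,0]],"rot":[[0,-0.6,0],[0,0,0],[0,0,0],[0,0,0]]}'
```

```text
time: 8.7
eef_pos: [0.4567, -0.1094, 0.0173]
eef_rot: [[0.001, 1.0, 0.002], [1.0, -0.001, -0.001], [-0.001, 0.002, -1.0]]
force: [0.3, -0.1, -2.4]
width: 0.606
```

```bash
python3 -m pendant '{"dp":[[0,0,0],[0,0,0],[0,0,0],[0,0,-10],[0,0,-30],[0,0,-50],[0,0,-50],[30,0,-20],[50,0,0],[50,0,0]],"rot":[[0,0,0],[0,0,0],[0,0,0],[0,0,0],[0,0,0],[0,0,0],[0,0,0],[0,0,0],[0,0,0],[0,0,0]]}' 80
python3 -m pendant '{"dp":[[60,-2,0],[60,-2,0],[60,-2,0],[50,-2,20],[20,-2,30],[0,0,10],[0,0,0],[0,0,0]],"rot":[[0,0,0],[0,0,0],[0,0,0],[0,0,0],[0,0,0],[0,0,0],[0,0,0],[0,0,0]]}'
python3 -c "
from h import *
d=shot('wrist','w6');p=state()['eef_pos'];print(p)
print(disc(d,(.437,.298),.015,.026),disc(d,(.437,.298),.015,.010,dark=True))"
```

```text
time: 9.95
eef_pos: [0.4569, 0.0216, 0.1875]
eef_rot: [[0.007, 1.0, 0.006], [1.0, -0.007, -0.001], [-0.001, 0.006, -1.0]]
force: [0.9, 0.0, 0.4]
width: 0.796
time: 10.95
eef_pos: [0.4484, 0.2816, 0.1324]
eef_rot: [[0.005, 1.0, 0.014], [1.0, -0.005, -0.0], [-0.0, 0.014, -1.0]]
force: [0.6, 1.0, -0.7]
width: 0.803
[0.44855079 0.28152252 0.13245754]
(np.float64(0.0003390703385834866), array([0.43709588, 0.29757345]), 0.02602909319102764, np.float64(0.00030997714755584413), 152) (np.float64(0.0005213471628768667), array([0.43719134, 0.29729402]), 0.010209468193352222, np.float64(0.0003118789695246445), 122)
```

View pics/w6.png

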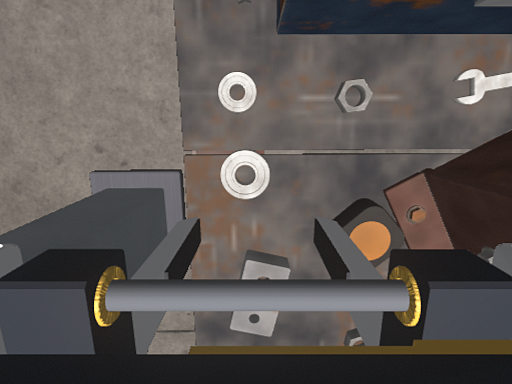

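Bearing at (245,175), the smaller look-alike at (237,92); the measured radius of 26 mm confirms the right one.

```bash
python3 -m pendant '{"dp":[[8,-6,20],[8,-5,30],[0,0,30],[0,0,25],[0,0,12],[0,0,0],[0,0,0]],"rot":[[0.8,0,0],[0,0,0],[0,0,0],[0,0,0],[0,0,0],[0,0,0],[0,0,0]]}'
```

```text
time: 11.88
eef_pos: [0.4382, 0.2974, 0.0113]
eef_rot: [[0.009, 1.0, 0.0], [1.0, -0.009, 0.0], [0.0, 0.0, -1.0]]
force: [-0.9, -0.5, -0.2]
width: 0.802
```

```bash
python3 -m pendant '{"dp":[[0,-1,4],[0,0,3],[0,0,0]],"rot":[[0,0,0.4],[0,0,0],[0,0,0]]}'
python3 -m pendant '{"dp":[[0,0,0],[0,0,0],[0,0,0],[0,0,0],[0,0,0],[0,0,-20],[0,0,-40],[0,0,-50],[0,0,-30],[0,0,0]],"rot":[[0,0,0],[0,0,0],[0,0,0],[0,0,0],[0,0,0],[0,0,0],[0,0,0],[0,0,0],[0,0,0],[0,0,0]]}' 40 30
```

```text
time: 12.25
eef_pos: [0.4381, 0.2977, 0.0053]
eef_rot: [[0.017, 1.0, 0.002], [1.0, -0.017, 0.001], [0.001, 0.002, -1.0]]
force: [-0.4, 0.3, -0.1]
width: 0.8
time: 13.5
eef_pos: [0.437, 0.2981, 0.1546]
eef_rot: [[0.015, 1.0, 0.003], [1.0, -0.015, 0.002], [0.002, 0.003, -1.0]]
force: [0.3, -0.4, -2.3]
width: 0.541
```

```bash
python3 -m pendant '{"dp":[[-30,2,0],[-55,2,0],[-60,2,0],[-60,2,0],[-60,2,0],[-60,2,0],[-50,2,0],[-22,2,0],[0,0,0],[0,0,0]],"rot":[[0,0,-0.9],[0,0,0],[0,0,0],[0,0,0],[0,0,0],[0,0,0],[0,0,0],[0,0,0],[0,0,0],[0,0,0]]}'
```

```text
time: 14.75
eef_pos: [0.449, -0.1099, 0.1519]
eef_rot: [[-0.004, 1.0, -0.001], [1.0, 0.004, 0.004], [0.004, -0.001, -1.0]]
force: [-0.4, 0.0, -0.5]
width: 0.541
```

```bash
python3 -m pendant '{"dp":[[1,7.5,20],[0,0,30],[0,0,25],[0,0,7],[0,0,0],[0,0,0]],"rot":[[0,0,0],[0,0,0],[0,0,0],[0,0,0],[0,0,0],[0,0,0]]}'
python3 -c "
from h import *
d=shot('wrist','w7');p=state()['eef_pos'];print(p)
z=p[2]-.0053+.015
print(disc(d,p,z,.026)[:4],disc(d,p,z,.010,dark=True)[:4])
print(ray(d,256,225,.058),proj(d,[.4562,-.1084,.058]))
cv2.imwrite('pics/c7.png',cv2.resize(d['img'][120:300,150:360],(630,540))[:,:,::-1])"
```

```text
time: 15.5
eef_pos: [0.4576, -0.1026, 0.0695]
eef_rot: [[-0.012, 1.0, 0.001], [1.0, 0.012, 0.004], [0.004, 0.001, -1.0]]
force: [-1.0, 0.1, -1.4]
width: 0.541
[ 0.45765978 -0.10270207  0.06955867]
(np.float64(0.0006412689445931799), array([ 0.4572458 , -0.10230975]), 0.025571225211024284, np.float64(0.0002124941556174654)) (np.float64(0.0019064740330347863), array([ 0.4572401, -0.102802 ]), 0.011607631109654903, np.float64(0.0002988429233798831))
[ 0.45673849 -0.10373213  0.058     ] [255.16635682 231.25810856]
```

View pics/c7.png

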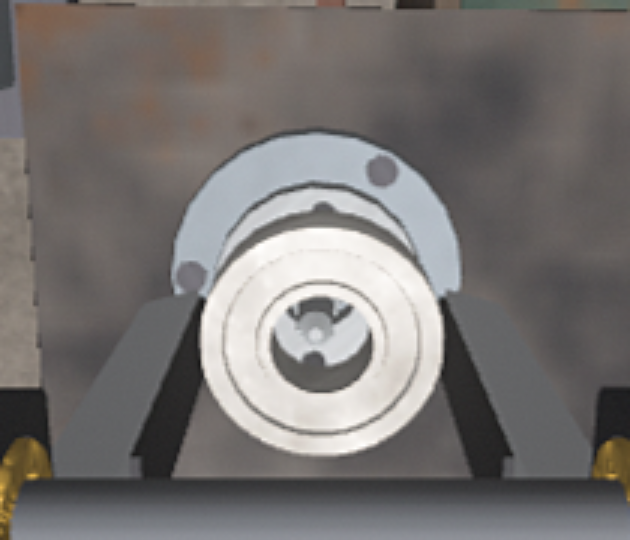

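Tip seen at (255,231), exactly as predicted; the bearing is 6 mm off in y. Shift and lower.

```bash
python3 -m pendant '{"dp":[[-6,-1,0],[0,0,0],[0,0,10],[0,0,12],[0,0,8],[0,0,0]],"rot":[[0,0,0.7],[0,0,0],[0,0,0],[0,0,0],[0,0,0],[0,0,0]]}'
```

```text
time: 16.3
eef_pos: [0.4568, -0.1094, 0.0379]
eef_rot: [[0.002, 1.0, 0.002], [1.0, -0.002, 0.004], [0.004, 0.002, -1.0]]
force: [0.1, 0.2, -0.8]
width: 0.543
```

```bash
python3 -m pendant '{"dp":[[0.5,0,5],[0,0,4],[0,0,1],[0,0,0]],"rot":[[0,-0.2,0],[0,0,0],[0,0,0],[0,0,0]]}'
```

```text
time: 16.8
eef_pos: [0.4571, -0.1088, 0.0275]
eef_rot: [[0.002, 1.0, 0.002], [1.0, -0.002, -0.0], [-0.0, 0.002, -1.0]]
force: [-1.5, 0.7, 1.5]
width: 0.543
```

```bash
python3 -m pendant '{"dp":[[0,0,0],[0,0,0],[0,0,0],[0,0,-10],[0,0,-40],[0,0,-40],[10,20,-10],[10,50,0],[15,50,0],[5,20,0]],"rot":[[0,0,0],[0,0,0],[0,0,0],[0,0,0],[0,0,0],[0,0,0],[0,0,0],[0,0,0],[0,0,0],[0,0,0]]}' 68
python3 -m pendant '{"dp":[[0,0,0],[0,0,0]],"rot":[[0,0,0],[0,0,0]]}'
python3 -c "
from h import *
d=shot('wrist','w8');p=state()['eef_pos'];print(p)
print(disc(d,(.61,-.0605),.010,.021,dark=True),disc(d,(.61,-.0605),.010,.0085)[:4])
print(disc(d,(.4565,-.108),.037,.026))
print(proj(d,[.61,-.0605,.01]))
cv2.imwrite('pics/c8.png',cv2.resize(d['img'][100:300,0:330],None,fx=2.4,fy=2.4)[:,:,::-1])"
```

```text
time: 18.05
eef_pos: [0.6006, -0.0689, 0.1369]
eef_rot: [[0.004, 1.0, 0.006], [1.0, -0.004, -0.002], [-0.002, 0.006, -1.0]]
force: [-0.6, -0.4, 0.0]
width: 0.68
time: 18.3
eef_pos: [0.6005, -0.0684, 0.1373]
eef_rot: [[0.003, 1.0, 0.006], [1.0, -0.003, -0.001], [-0.001, 0.006, -1.0]]
force: [-0.5, 1.0, 0.5]
width: 0.68
[ 0.60049069 -0.06849019  0.13743106]
(np.float64(0.007206503987577944), array([ 0.60870588, -0.04804793]), 0.016266576945781708, np.float64(0.002473080933359651), 92) (np.float64(0.0020752963245657284), array([ 0.60982776, -0.06286511]), 0.00895022600889206, np.float64(0.0016250703156736699))
(np.float64(0.003091486003808096), array([ 0.45690122, -0.10838638]), 0.025522993877530098, np.float64(0.002614479881338195), 200)
[265.15664015 180.36567202]
```

View pics/c8.png

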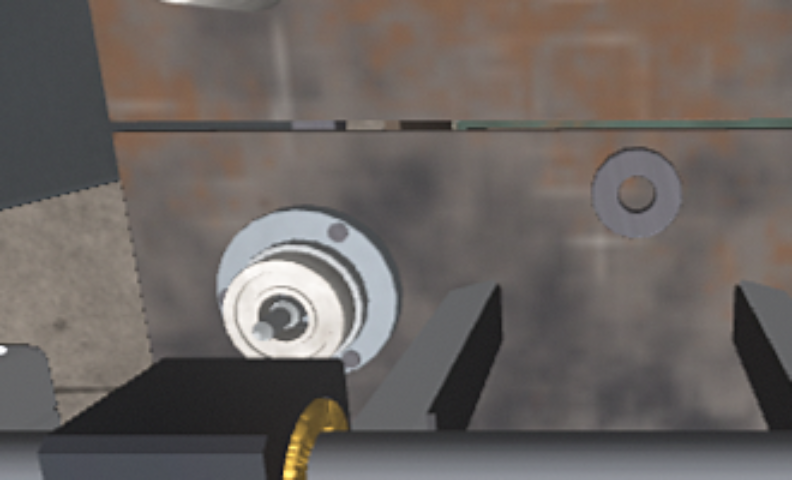

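Bearing is seated over the spindle on the flange; the ring's centre is at px (265,180), matching (0.610, -0.0605).

```bash
python3 -m pendant '{"dp":[[8,9.5,20],[0,0,35],[0,0,35],[0,0,25],[0,0,12],[0,0,0],[0,0,0]],"rot":[[0.3,0,0],[0,0,0],[0,0,0],[0,0,0],[0,0,0],[0,0,0],[0,0,0]]}'
```

```text
time: 19.23
eef_pos: [0.608, -0.0644, 0.0114]
eef_rot: [[0.007, 1.0, 0.004], [1.0, -0.007, -0.004], [-0.004, 0.004, -1.0]]
force: [0.6, 0.2, 0.3]
width: 0.679
```

```bash
python3 -m pendant '{"dp":[[4,2,4],[0,0,3.5],[0,0,0]],"rot":[[0.2,0.2,-0.3],[0,0,0],[0,0,0]]}'
python3 -m pendant '{"dp":[[0,0,0],[0,0,0],[0,0,0],[0,0,0],[0,0,0],[0,0,-20],[0,0,-50],[0,0,-40],[0,0,-10],[0,0,0]],"rot":[[0,0,0],[0,0,0],[0,0,0],[0,0,0],[0,0,0],[0,0,0],[0,0,0],[0,0,0],[0,0,0],[0,0,0]]}' 30 25
python3 -m pendant '{"dp":[[-10,-20,0],[-12,-50,0],[-12,-50,0],[-12,-25,0],[0,-5,0],[0,0,0],[0,0,0]],"rot":[[0,0,0],[0,0,0],[0,0,0],[0,0,0],[0,0,0],[0,0,0],[0,0,0]]}'
```

```text
time: 19.6
eef_pos: [0.6111, -0.0603, 0.0051]
eef_rot: [[0.002, 1.0, 0.002], [1.0, -0.002, -0.0], [-0.0, 0.002, -1.0]]
force: [-0.2, -0.3, 0.3]
width: 0.683
time: 20.85
eef_pos: [0.6107, -0.06, 0.1328]
eef_rot: [[0.001, 1.0, 0.004], [1.0, -0.001, -0.0], [-0.0, 0.004, -1.0]]
force: [-0.6, -0.8, -1.2]
width: 0.436
time: 21.72
eef_pos: [0.4538, -0.1056, 0.1265]
eef_rot: [[0.0, 1.0, -0.004], [1.0, -0.0, 0.003], [0.003, -0.004, -1.0]]
force: [0.6, 0.2, -0.7]
width: 0.436
```

```bash
python3 -m pendant '{"dp":[[-3,2.5,20],[0,0,20],[0,0,12],[0,0,4],[0,0,0],[0,0,0]],"rot":[[-0.2,-0.2,0],[0,0,0],[0,0,0],[0,0,0],[0,0,0],[0,0,0]]}'
python3 -c "
from h import *
d=shot('wrist','w9');p=state()['eef_pos'];print(p)
z=p[2]-.0051+.010
print(proj(d,[.4562,-.1084,.058]),proj(d,[p[0]-.0005,p[1]+.0002,z]))
cv2.imwrite('pics/c9.png',cv2.resize(d['img'][150:300,170:340],(680,600))[:,:,::-1])"
```

```text
time: 22.48
eef_pos: [0.4598, -0.1067, 0.0691]
eef_rot: [[-0.003, 1.0, 0.001], [1.0, 0.003, 0.001], [0.001, 0.001, -1.0]]
force: [-1.1, -0.0, -1.7]
width: 0.436
[ 0.45977864 -0.10671464  0.06914965]
[252.11219846 225.96241924] [256.51108921 231.81092924]
```

View pics/c9.png

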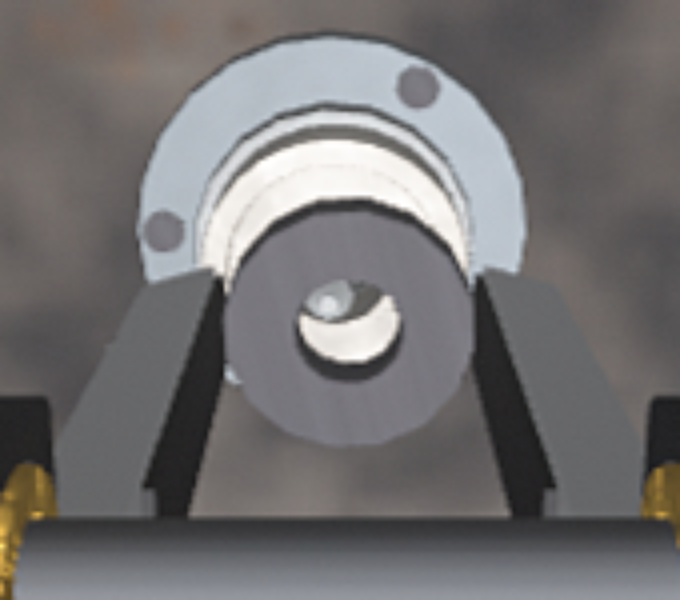

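Tip at (252.5,225.5) as predicted, ring centre (257,231).

```bash
python3 -m pendant '{"dp":[[-2.3,-3.6,0],[0,0,0],[0,0,8],[0,0,8],[0,0,3],[0,0,0]],"rot":[[0,0,0.1],[0,0,0],[0,0,0],[0,0,0],[0,0,0],[0,0,0]]}'
```

```text
time: 23.28
eef_pos: [0.456, -0.1094, 0.0491]
eef_rot: [[-0.001, 1.0, 0.002], [1.0, 0.001, 0.001], [0.001, 0.002, -1.0]]
force: [-0.2, -0.2, -0.8]
width: 0.44
```

```bash
python3 -m pendant '{"dp":[[0,0,4],[0,0,3],[0,0,0],[0,0,0]],"rot":[[0,0,0],[0,0,0],[0,0,0],[0,0,0]]}'
```

```text
time: 23.78
eef_pos: [0.4562, -0.1094, 0.0421]
eef_rot: [[-0.001, 1.0, 0.002], [1.0, 0.001, 0.0], [0.0, 0.002, -1.0]]
force: [-0.2, -0.2, 4.8]
width: 0.434
```

```bash
python3 -m pendant '{"dp":[[0,0,0],[0,0,0],[0,0,0],[0,0,-10],[0,0,-40],[0,0,-40],[20,20,-10],[45,30,0],[45,30,0],[40,30,0]],"rot":[[0,0,0],[0,0,0],[0,0,0],[0,0,0],[0,0,0],[0,0,0],[0,0,0],[0,0,0],[0,0,0],[0,0,0]]}' 60
python3 -m pendant '{"dp":[[30,10,5],[0,0,0],[0,0,0]],"rot":[[0,0,0],[0,0,0],[0,0,0]]}'
python3 -c "
from h import *
d=shot('wrist','w10');p=state()['eef_pos'];print(p)
print(proj(d,[.575,.083,.016]))
cv2.imwrite('pics/c10.png',cv2.resize(d['img'][100:250,150:350],(800,600))[:,:,::-1])"
```

```text
time: 25.02
eef_pos: [0.5687, 0.041, 0.1505]
eef_rot: [[0.006, 1.0, 0.005], [1.0, -0.006, -0.002], [-0.002, 0.005, -1.0]]
force: [0.1, -0.9, 0.8]
width: 0.598
time: 25.4
eef_pos: [0.5801, 0.0752, 0.1469]
eef_rot: [[0.002, 1.0, 0.006], [1.0, -0.002, 0.0], [0.0, 0.006, -1.0]]
force: [-0.5, -0.8, 0.5]
width: 0.599
[0.5800544  0.0752405  0.14696597]
[251.67598639 180.02306105]
```

View pics/c10.png

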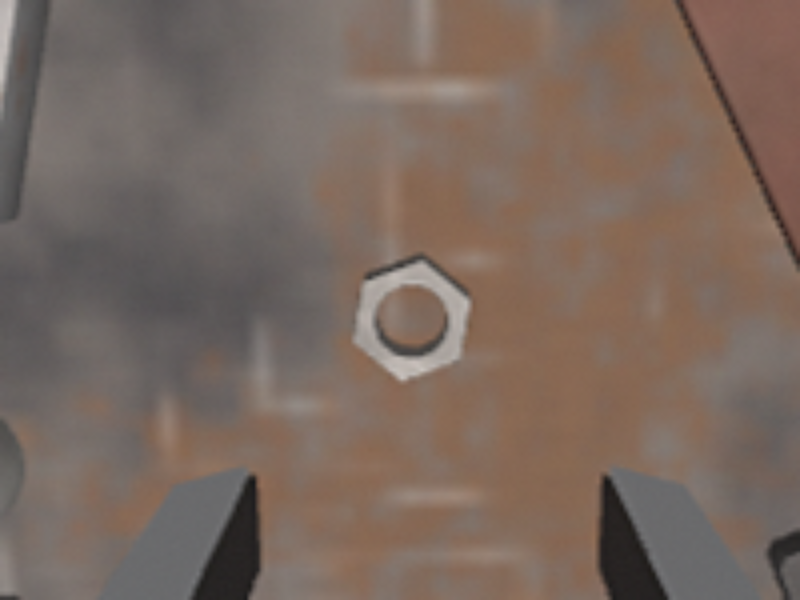

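Nut at (253,180), its left/right flats tilted about 8.5° clockwise in the image, so the tool turns +8.5° about z.

```bash
python3 - <<'E'
from h import *
d=load('w10')
C=[(422,262),(470,298),(462,357),(405,381),(354,339),(363,281)]
W=np.array([ray(d,150+x/4,100+y/4,.016)[:2] for x,y in C]);print(W.mean(0),np.linalg.norm(W-W.mean(0),axis=1))
for i in range(6):
    e=W[(i+1)%6]-W[i];print(np.degrees(np.arctan2(e[1],e[0]))%60)
print('other view',ray(load('scene0'),262,188,.016))
E
python3 -m pendant '{"dp":[[7,-4,20],[0,0,20],[0,0,20],[0,0,0],[0,0,0]],"rot":[[0.3,0,8.5],[0,0,0],[0,0,0],[0,0,0],[0,0,0]]}'
```

```text
[0.57664369 0.08300595] [0.01622382 0.01683362 0.01714725 0.01738472 0.01703166 0.0173042 ]
22.76086200170144
22.699474521962117
23.176692611503626
19.337868334560966
20.34853278202513
17.718090329064502
other view [0.57069976 0.08471537 0.016     ]
time: 26.08
eef_pos: [0.5766, 0.0781, 0.0855]
eef_rot: [[0.151, 0.989, 0.002], [0.989, -0.151, -0.001], [-0.0, 0.002, -1.0]]
force: [0.4, -0.3, 0.9]
width: 0.6
```

```bash
python3 -m pendant '{"dp":[[4.9,-0.7,20],[0,0,30],[0,0,20],[0,0,4],[0,0,0],[0,0,0]],"rot":[[0,0,0],[0,0,0],[0,0,0],[0,0,0],[0,0,0],[0,0,0]]}'
```

```text
time: 26.82
eef_pos: [0.5781, 0.0842, 0.0092]
eef_rot: [[0.149, 0.989, 0.005], [0.989, -0.149, 0.0], [0.001, 0.005, -1.0]]
force: [0.4, 0.7, -0.3]
width: 0.601
```

```bash
python3 -m pendant '{"dp":[[-1.4,-1.3,3],[0,0,1],[0,0,0]],"rot":[[0.3,0,0],[0,0,0],[0,0,0]]}'
python3 -m pendant '{"dp":[[0,0,0],[0,0,0],[0,0,0],[0,0,0],[0,0,0],[0,0,0],[0,0,-20],[0,0,-50],[0,0,-50],[0,0,-10]],"rot":[[0,0,0],[0,0,0],[0,0,0],[0,0,0],[0,0,0],[0,0,0],[0,0,0],[0,0,0],[0,0,-8.5],[0,0,0]]}' 15 20
python3 -m pendant '{"dp":[[-20,-20,0],[-45,-30,0],[-50,-30,0],[-50,-30,0],[-20,-8,0],[0,0,0],[0,0,0]],"rot":[[0,0,0],[0,0,0],[0,0,0],[0,0,0],[0,0,0],[0,0,0],[0,0,0]]}'
```

```text
time: 27.2
eef_pos: [0.5773, 0.0829, 0.0062]
eef_rot: [[0.149, 0.989, 0.001], [0.989, -0.149, 0.001], [0.001, 0.001, -1.0]]
force: [0.1, 1.0, 0.3]
width: 0.596
time: 28.45
eef_pos: [0.5766, 0.0833, 0.1434]
eef_rot: [[-0.004, 1.0, 0.001], [1.0, 0.004, 0.001], [0.001, 0.001, -1.0]]
force: [-0.2, 0.9, -1.2]
width: 0.312
time: 29.32
eef_pos: [0.4549, -0.1057, 0.146]
eef_rot: [[0.004, 1.0, 0.004], [1.0, -0.004, 0.001], [0.001, 0.004, -1.0]]
force: [0.2, -0.0, -1.4]
width: 0.314
```

```bash
python3 -m pendant '{"dp":[[-3,1.5,20],[0,0,25],[0,0,20],[0,0,5],[0,0,0],[0,0,0]],"rot":[[0.2,0,0],[0,0,0],[0,0,0],[0,0,0],[0,0,0],[0,0,0]]}'
python3 -c "
from h import *
d=shot('wrist','w11');p=state()['eef_pos'];print(p)
z=p[2]-.0062+.016
print(proj(d,[.4562,-.1084,.058]),proj(d,[p[0],p[1],z]))
print(disc(d,p,z,.007,dark=True)[:4])
cv2.imwrite('pics/c11.png',cv2.resize(d['img'][160:280,180:340],(800,600))[:,:,::-1])"
```

```text
time: 30.08
eef_pos: [0.458, -0.104, 0.0711]
eef_rot: [[-0.002, 1.0, -0.001], [1.0, 0.002, 0.003], [0.003, -0.001, -1.0]]
force: [-0.7, 0.9, -0.2]
width: 0.315
[ 0.45801698 -0.10410508  0.07122873]
[254.71671301 228.55008957] [257.31397547 235.01094855]
(np.float64(0.0010350857762477204), array([ 0.45624626, -0.09845222]), 0.0066585782915353775, np.float64(0.0006936640677830977))
```

View pics/c11.png

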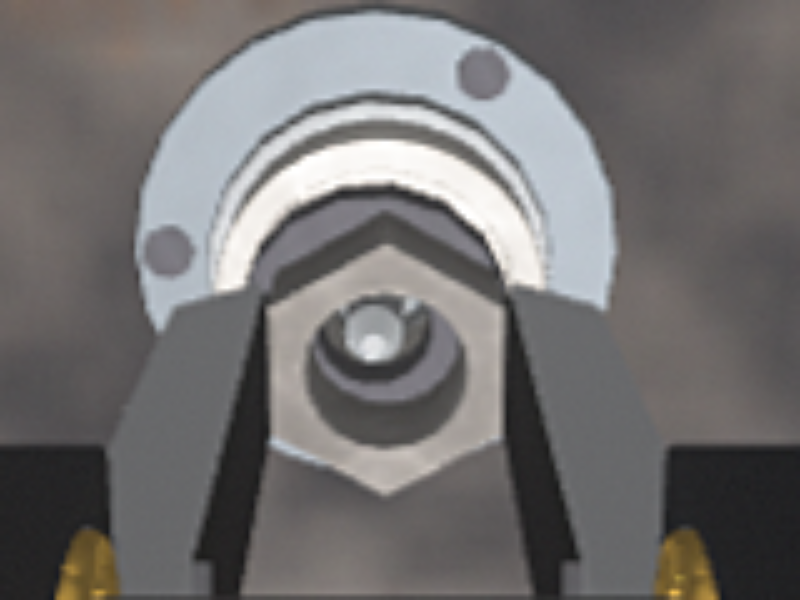

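Tip at (254.8,229.2), nut centre at (257.4,234): shift about -1.7 in x and -5.3 in y.

```bash
python3 -m pendant '{"dp":[[-5.3,-1.7,0],[0,0,0]],"rot":[[0,0,0.1],[0,0,0]]}'
python3 -c "
from h import *
d=shot('wrist','w12');p=state()['eef_pos'];print(p)
print(proj(d,[.4562,-.1087,.058]))
cv2.imwrite('pics/c12.png',cv2.resize(d['img'][160:280,180:340],(800,600))[:,:,::-1])"
```

```text
time: 30.38
eef_pos: [0.4566, -0.1101, 0.072]
eef_rot: [[-0.0, 1.0, 0.0], [1.0, 0.0, 0.003], [0.003, 0.0, -1.0]]
force: [0.4, -0.3, -1.1]
width: 0.313
[ 0.45674003 -0.10989305  0.07199172]
[256.59620384 220.37472437]
```

View pics/c12.png

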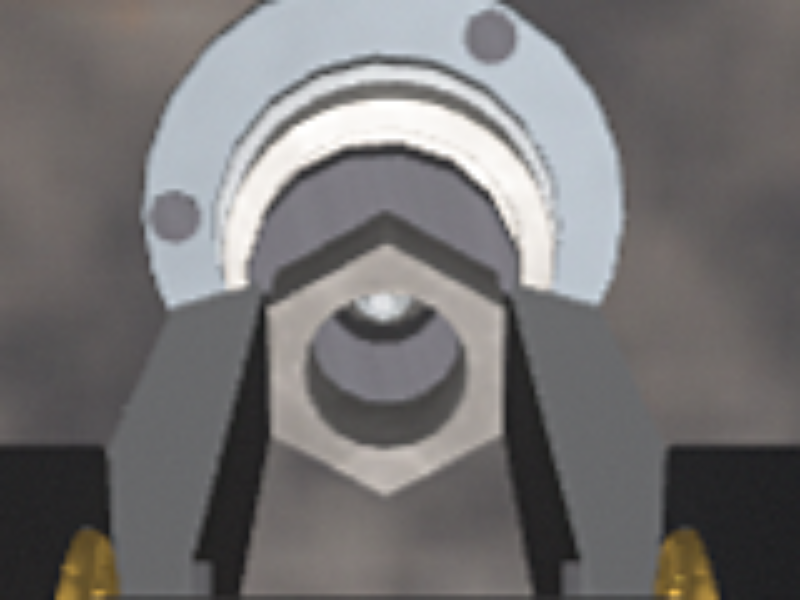

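Tip at (256.4,220.4), as predicted; nut is within 0.7 mm. Lower.

```bash
python3 -m pendant '{"dp":[[0.5,-0.5,3],[0,0,4],[0,0,3],[0,0,2],[0,0,0]],"rot":[[0,-0.1,0],[0,0,0],[0,0,0],[0,0,0],[0,0,0]]}'
```

```text
time: 31.05
eef_pos: [0.4561, -0.1092, 0.059]
eef_rot: [[-0.0, 1.0, 0.0], [1.0, 0.0, 0.001], [0.001, 0.0, -1.0]]
force: [0.8, -0.8, -0.7]
width: 0.314
```

```bash
python3 -m pendant '{"dp":[[0,0,3],[0,0,2],[0,0,0.8],[0,0,0]],"rot":[[0,0,0],[0,0,0],[0,0,0],[0,0,0]]}'
```

```text
time: 31.55
eef_pos: [0.4563, -0.1093, 0.0533]
eef_rot: [[-0.0, 1.0, 0.001], [1.0, 0.0, 0.0], [0.0, 0.001, -1.0]]
force: [-1.9, -0.5, 3.3]
width: 0.317
```

Contact at exactly the expected height (0.0532). Release, lift, and check.

```bash
python3 -m pendant '{"dp":[[0,0,0],[0,0,0],[0,0,0],[0,0,0],[0,0,-10],[0,0,-30],[0,0,-40],[0,30,-30],[0,50,0],[0,20,0]],"rot":[[0,0,0],[0,0,0],[0,0,0],[0,0,0],[0,0,0],[0,0,0],[0,0,0],[0,0,0],[0,0,0],[0,0,0]]}' 60
python3 -m pendant '{"dp":[[0,0,0],[0,0,0],[0,0,0]],"rot":[[0,0,0],[0,0,0],[0,0,0]]}'
python3 -c "
from h import *
w=shot('wrist','w13');s=shot('side','s13');c=shot('scene','c13')
for d in(w,s,c): print([proj(d,[.4562,-.1087,z]).round(1) for z in(.063,.047,.037)])
pw=proj(w,[.456,-.108,.04]).astype(int);ps=proj(s,[.456,-.108,.04]).astype(int);pc=proj(c,[.456,-.108,.04]).astype(int)
def cr(d,p,h): 
  x,y=max(p[0]-h,0),max(p[1]-h,0);return cv2.resize(d['img'][y:y+2*h,x:x+2*h],(266,266),interpolation=cv2.INTER_CUBIC)
a=np.hstack([cr(w,pw,60),cr(s,ps,32),cr(c,pc,32)]);b=np.hstack([s['img'],c['img']]);b=cv2.resize(b,(798,299))
cv2.imwrite('pics/fin.png',np.vstack([a,b])[:,:,::-1])"
```

```text
time: 32.8
eef_pos: [0.5582, -0.1095, 0.1712]
eef_rot: [[0.0, 1.0, 0.003], [1.0, -0.0, -0.001], [-0.001, 0.003, -1.0]]
force: [-0.0, -0.1, -0.2]
width: 0.602
time: 33.17
eef_pos: [0.5573, -0.1091, 0.1719]
eef_rot: [[-0.0, 1.0, 0.002], [1.0, 0.0, -0.0], [-0.0, 0.002, -1.0]]
force: [0.1, 0.6, 0.2]
width: 0.598
[array([158.5, 191.1]), array([163.4, 187.8]), array([166.2, 185.8])]
[array([232.4, 231.7]), array([232.5, 237.8]), array([232.6, 241.6])]
[array([354.6, 171.7]), array([353.7, 177.4]), array([353.2, 180.9])]
```

View pics/fin.png

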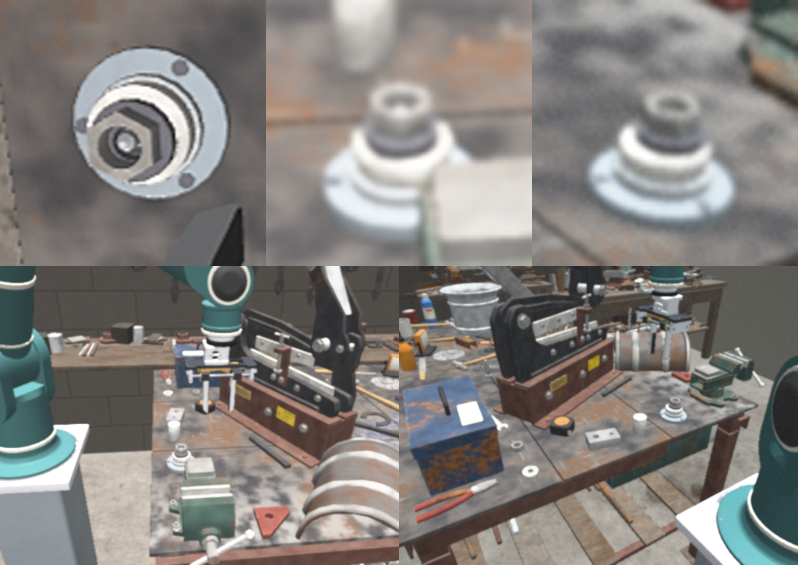

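All four parts are stacked flat on the spindle and the gripper is clear. One check that the bystanders haven't moved, then I hand in.

```bash
python3 -c "
from h import *
a=load('scene0')['img'].astype(int);b=load('c13')['img'].astype(int)
for n,(u,v) in dict(stub=(309,203),jig=(262,221),tape=(209,205),lookB=(168,264),nutL=(152,231)).items():
    print(n,abs(a-b)[v-18:v+18,u-18:u+18].mean().round(1))
sign_off()"
```

```text
stub 2.2
jig 2.3
tape 2.6
lookB 2.1
nutL 2.3
the job is handed in; nothing more can be done
```

The hub is made up on the spindle in the order asked: flange, larger ball bearing, dark distance ring, then the hexagon nut that started farthest to the right. I let go of everything, and the job was handed in after about 33 s on the robot's clock.

- **Stack:** the final wrist, side and scene pictures show all four parts threaded on the spindle and lying flat. The nut met the ring with the tool tip at 53.3 mm, against 53.2 mm expected. The highest wrist force in the readings after each move was about 5 N, when the ring touched down.
- **Bystanders:** comparing the first and last scene pictures showed only image noise at the stub, the block and the tape measure. The look-alike bearing and nut were also unmoved.
- **Disagreements:** my automatic outline fit was unreliable on the dark ring and inside the nut's bore. I took those centres from pixels read off the pictures by eye instead. Across the different views, positions agreed to within a few millimetres, and the spindle to within about 2 mm.

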